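# Clip the label holder onto the parts shelf and hold it home

## Task

The sorted parts now have their bin on the bench shelf, so bring their label holder over: pull it up off the rim of the white sorting tray and push it straight down over the shelf's front lip, in front of the middle of the one bin that has no label holder yet, card facing the front like the others, until its spring jaw has gone down behind the lip and it sits fully home. Feel your way with hand force, do not force it, and leave the other things on the bench as they are. Do not let go: finish while still gripping the holder and pressing it firmly down on the lip, so that I can rivet it.

Things in the scene. Friction and masses are not known exactly. Their poses are not given: they have to be found in the camera images.
- holder: loose label holder, grey plastic, about 55 g: upright card pocket 80 wide (y), 48 high, 9 thick (x -8 to +1, z 5 to 53 mm) on a bridge 70 wide, 16 thick (z 0 to 5), clip jaws below. Origin: mid-width, underside of the bridge, middle of the slot between the jaws; it lies on the lip's top when home. x to the back, z up. Starts hung upright on the tray's front rim
- card (a point): middle of the card face of the loose holder, x -8, z +29 mm in the holder's frame, axes as the holder's: the card faces -x. Below the bridge the rigid front jaw (inner face x -4.5 mm) reaches down 37 mm, its last 10 mm flared forward. Grip the pocket across its 9 mm thickness from above. The plastic breaks above 90 N
- tray: white plastic sorting tray, fixed to the bench, 140 deep (x) by 170 wide (y) by 75 high, walls 4 mm, open top; origin on the bench under the middle (length and thickness) of its front (-x) wall
- shelf: grey sheet-steel parts shelf, fixed on the bench, 440 wide (y), 200 deep (+x from the lip), board top at 90 mm, back 150 mm high. Its front lip is 2 mm sheet whose top 7 mm is folded into a hem 7 mm thick; lip top 135 mm above the bench, 45 above the board. Origin on the bench under the middle of the lip; x to the back, y along the lip
- bay: the bay without a label holder: black open bin fixed on the shelf, 112 wide (y), 115 deep, 48 high, front wall 47 mm behind the lip. Origin on top of the lip (middle of its thickness) in front of the middle of this bin: the holder's origin belongs there, x and y axes parallel to the bay's. x to the back, y along the lip, z up. Bays lie 137 mm apart
- labelled_a: a like bin, with its label holder already riveted on the lip before it; fixed; origin and axes as for the bay; its holder is as big as the loose one
- labelled_b: another like bin with its label holder riveted on; fixed; origin and axes as for the bay
- screwdriver: a screwdriver lying on the bench, loose, leave it alone; lies along its x, about 30 mm thick
- hard_drive: a salvaged hard drive lying flat, loose, 147 by 101 by 26 mm, leave it alone; origin under its middle
- screw_jar: a closed glass jar, 60 mm diameter, 75 mm high, loose, leave it alone; origin under its middle
- holder_jaw (a joint): angle of the holder's sprung rear jaw, 50 wide, 35 mm long: 0 closed, opens backwards to 0.5. Closed it narrows the slot to 4.8 mm at 18 mm below the bridge, flaring to a 12 mm mouth. Pushed over the lip's hem it resists from 25 mm before home, peaking at 5 to 20 N, and eases in the last 8 mm as it closes below the hem; then the bridge stops dead on the hem

How it is judged:
On the way, in this order (a step that is already met when the one before it is completed fails the run):
1. the holder has been pulled up off the tray and is carried in the gripper (contact force between holder and tray below 0.01 N and contact force between the fingers and holder above 1 N and z of holder in the frame of tray above 0.115 m), for 0.1 s.
2. the holder sits home on the lip in front of the unlabelled bin (z of holder in the frame of bay between -0.003 and 0.002 m and y of holder in the frame of bay between -0.01 and 0.01 m and x of holder in the frame of bay between -0.004 and 0.004 m), for 0.2 s.
At the end, for the whole second after the job is handed in: through the last second the holder sits on the lip before the unlabelled bin: bridge within 2 mm of the lip top, centred within 10 mm, upright and square to the lip (0.1 rad), card to the front, gripped by the fingers (over 12 N), its bridge pressed on the lip with more than 5 N (all of step 2 and x of card in the frame of bay below -0.002 m and angle between holder's own z axis and vertical below 0.1 rad and angle between the y axis of holder and the y axis of bay, either way round below 0.12 rad and contact force between holder_c0 and shelf above 5 N and contact force between the fingers and holder above 12 N and linear speed of holder below 0.02 m/s); the arm keeps its last pose, push and grip.
It fails at once if the holder was forced: more than 90 N against the shelf (contact force between holder and shelf above 90 N).
It fails at once if the screwdriver was disturbed (distance of screwdriver from where it was at the start of the episode above 0.03 m).
It fails at once if the hard drive was disturbed (distance of hard_drive from where it was at the start of the episode above 0.02 m).
It fails at once if the jar was disturbed (distance of screw_jar from where it was at the start of the episode above 0.02 m or angle between screw_jar's own z axis and vertical above 0.3 rad).
It also fails if it takes over 42 s, if anything falls off the work surface, if the arm or the gripper's body presses on something with over 40 N, if the wrist force passes 120 N, or if a joint passes its speed limit or range.

## Robot

A 6-joint arm with a two-finger parallel gripper is mounted at the origin on the work surface. World frame = base frame: x ahead of the robot, y to its left, z up, the work surface at z = 0. Lengths are in m, angles in rad, forces in N, time in s.
With the tool pointing down it reaches from about 0.375 to 0.9 m from the base axis. Payload 3.1 kg.
Tool frame: the origin (TCP) lies midway between the tips of the shut fingers; the grasp point (between the pads) lies robot.grip_depth behind it (robot.grip_depth is the distance from the TCP to the grasp point, in m); z points along the fingers, y is the line along which they close (so a half turn about z gives the same grasp; the last joint's range is limited). The gripper opens to 87 mm and grips with 3 to 60 N. Pads are 19 mm wide; open, the fingers measure 117 mm over their backs; the gripper's body (75 mm by 190 mm) begins 51 mm behind the grasp point.
Start: joints at [1.115, 0.527, 1.433, -0, 1.181, -0.178], TCP at [0.171, 0.601, 0.223] pointing down, gripper open.
Joint ranges: [-3.08, 3.08], [-0.75, 2.2], [0.22, 2.44], [-1.43, 4.57], [0, 2.65], [-2.85, 2.85]. Speed limits (rad/s): [2.79, 2.79, 3.14, 3.14, 3.14, 3.14].

## Interface

Orientations are given as a unit quaternion [x, y, z, w].
In Python, from rig import robot gives the robot as it stands.
- The arm moves only by the shell command python3 nudge.py 'ROWS' [OPENING] [FORCE]. ROWS is 1 to 20 rows, one to a line, with the numbers parted by spaces; each row has 4 numbers: dx, dy, dz in m, then a turn about the tool's z in rad; each row shifts and turns the commanded pose from where the row before left it, along the tool's axes as they then stand; what a row does not reach is not made up. A row lasts 1/12 s, in which the tool goes at most 0.0417 m and 0.125 rad, less where a joint would pass 70% of its speed; a pose out of reach is approached as far as the arm can. OPENING is the finger opening in m, set as the command begins (- or left out keeps the last). The fingers move at their own pace and stop on an object; FORCE is the grip in N (left out, the last holds). Time passes only in rows, so rows that do not move let the fingers close. It prints the time, the measured TCP pose, the force, the opening and the grip force at its end. Input that does not fit is refused with a message, and nothing moves.
- robot.get_obs(): the state, without advancing time (a new reading comes with each control period).
- robot.camera(name): name is "scene" or "top" or "wrist"; returns a dict with "img" (480x640x3 uint8, red, green, blue), "fx", "fy", "cx", "cy" (pixels), "k1" (the pictures are not rectified: a ray, as slopes to the right and down, at radius r is drawn at 1 + k1 r^2 times it, then the intrinsics apply), "xyz" and "attitude" of the camera in the world. Camera axes: x right, y down, z forward; pixel columns grow to the right and rows downward; lengths in m; the calibration is good to about 2 mm. A picture is of the moment at which its call begins. There is no depth.
- robot.hand_in(): hands the job in; it is judged then, once.
The state is a dict: "time": time; "q": joint angles; "joint_velocities": joint speeds; "joint_torque": joint torques, N m; "position": TCP position; "tool_rot": TCP orientation; "ft_force": force on the tool from outside, world axes, zero at the start; "moment": the same for the moment, N m; "grip_width": finger opening in m; "grip_force": force on a finger pad.
Only numpy, scipy, OpenCV 4.12 (cv2) and the standard library are available. Lean on these libraries where they do the work, as an engineer would, in place of code of your own. Each camera call takes 0.05 s, during which the arm holds its last target. There are 200 camera calls.

## Working session

There is one attempt and no reset: what is moved stays moved. The work goes in short steps, Python scripts to look and compute and a shell command to move; the robot and the scene stay as the last step left them, time stands still between calls to the robot, and variables do not carry over. Pictures are saved under pics/ and viewed, at most 10 in all, crops included, and the job is handed in when it is done.

```bash
ls; mkdir -p pics
python3 - <<'E'
from rig import robot
import cv2,json
print(robot.grip_depth); o=robot.get_obs(); print(o)
for n in("scene","top"):
    c=robot.camera(n); cv2.imwrite(f"pics/{n}0.png",c["img"][:,:,::-1]); print(n,{k:v for k,v in c.items() if k!="img"})
E
```

```text
nudge.py
pics
rig.py
0.0187
{'time': 0.0, 'q': array([ 1.11453574e+00,  5.28462009e-01,  1.43388008e+00, -1.37848037e-05,
        1.18141982e+00, -1.78499902e-01]), 'joint_velocities': array([ 0.00087461, -0.00057772, -0.00169222,  0.00179313, -0.00044896,
        0.0002705 ]), 'joint_torque': array([ 7.97938246e-04, -4.40037882e+01, -1.76595819e+01,  6.33594836e-02,
        5.82655391e-02, -1.84570040e-04]), 'position': array([0.17102576, 0.60038683, 0.22158127]), 'tool_rot': array([ 1.38431645e-01,  9.90371397e-01, -1.03244458e-03, -3.32433313e-04]), 'ft_force': array([ 0.22990275, -0.05289568, -0.01663621]), 'moment': array([-0.03110005,  0.00093612, -0.01704985]), 'grip_force': 0.0, 'grip_width': 0.08688085399363547}
scene {'fx': 552.6384915769627, 'fy': 552.6384915769627, 'cx': 312.20725623217345, 'cy': 247.95728694390243, 'k1': -0.15954210522167817, 'xyz': array([0.89279438, 0.53721124, 0.82241202]), 'attitude': array([ 0.25649712,  0.89776501, -0.34566392, -0.09350758])}
top {'fx': 533.6369007295847, 'fy': 533.6369007295847, 'cx': 315.63617912894415, 'cy': 235.17977558457576, 'k1': -0.033524716055376755, 'xyz': array([ 0.5006384 , -0.02106744,  1.18282755]), 'attitude': array([ 0.71072391, -0.70310162,  0.01894105, -0.01268347])}
```

View pics/scene0.png

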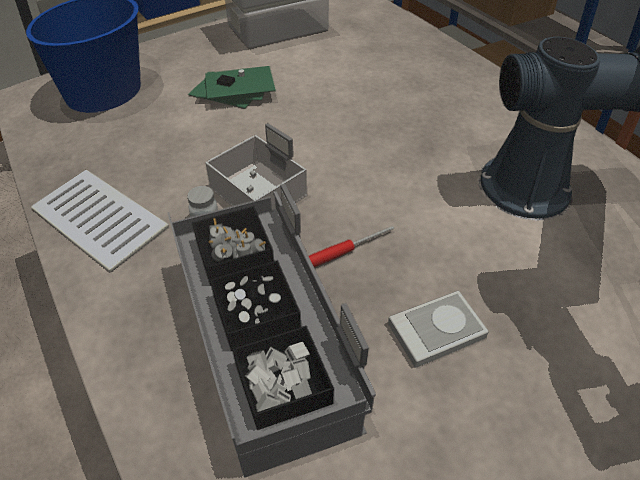

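View pics/top0.png

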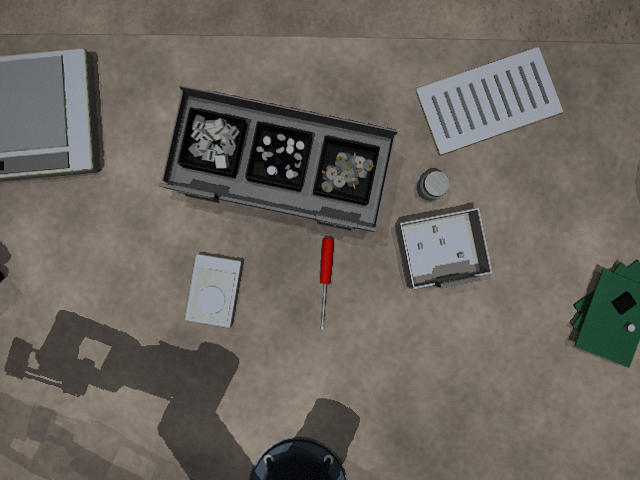

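The top view shows the shelf's bays at about (210,150), (278,158) and (345,168) px. Holders sit on the lip at about (207,195) and (338,222), so the middle bay is the free one. The loose holder is on the tray's front wall at about (460,280). The screwdriver is at (327,260), the drive at (214,290) and the jar at (434,184).

```bash
cat > h.py <<'E'
import numpy as np,cv2
from scipy.spatial.transform import Rotation as R
from rig import robot
def ray(c,u,v):
    K=np.array([[c["fx"],0,c["cx"]],[0,c["fy"],c["cy"]],[0,0,1]])
    p=cv2.undistortPoints(np.array([[[u,v]]],float),K,np.array([c["k1"],0,0,0,0.]))[0,0]
    return R.from_quat(c["attitude"]).apply([*p,1])
def onz(c,u,v,z):
    d=ray(c,u,v); return c["xyz"]+d*(z-c["xyz"][2])/d[2]
def proj(c,P):
    q=R.from_quat(c["attitude"]).inv().apply(np.atleast_2d(P)-c["xyz"]); s=q[:,:2]/q[:,2:]
    s=s*(1+c["k1"]*(s**2).sum(1,keepdims=True)); return s*[c["fx"],c["fy"]]+[c["cx"],c["cy"]]
def crop(img,x0,y0,x1,y1,k,name):
    cv2.imwrite(f"pics/{name}.png",cv2.resize(img[y0:y1,x0:x1,::-1],None,fx=k,fy=k,interpolation=cv2.INTER_CUBIC))
E
python3 - <<'E'
from h import *
c=robot.camera("top"); i=c["img"]
crop(i,155,75,410,245,3,"shelf"); crop(i,390,195,500,300,5,"tray")
for u,v,z in[(180,88,.15),(396,130,.15),(375,230,.135),(163,186,.135),(400,220,.075),(480,208,.075),(490,270,.075),(414,287,.075)]: print(u,v,onz(c,u,v,z).round(3))
E
```

```text
180 88 [0.834 0.24  0.15 ]
396 130 [ 0.755 -0.185  0.15 ]
375 230 [ 0.559 -0.147  0.135]
163 186 [0.641 0.272 0.135]
400 220 [ 0.584 -0.206  0.075]
480 208 [ 0.611 -0.374  0.075]
490 270 [ 0.482 -0.395  0.075]
414 287 [ 0.445 -0.236  0.075]
```

View pics/shelf.png

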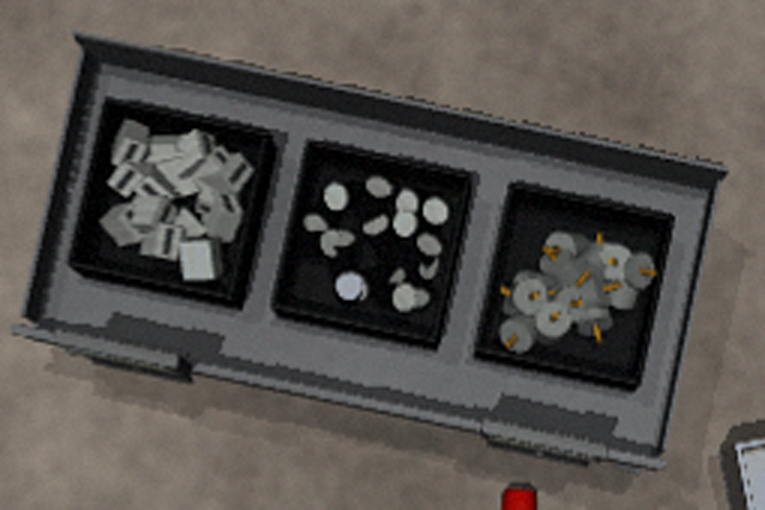

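View pics/tray.png

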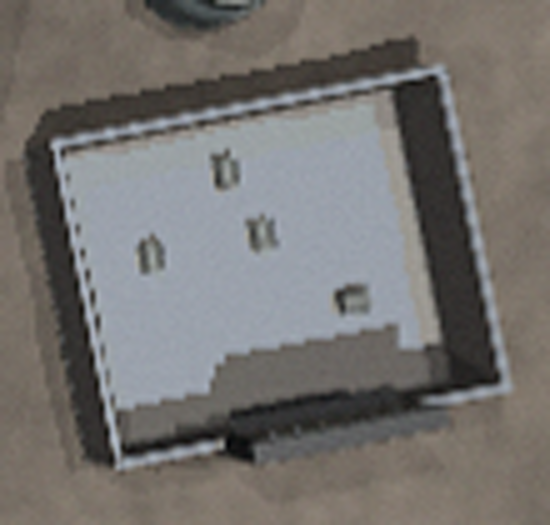

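The shelf crop shows the lip ends at crop (15,328) and (663,465), and the middle bin's corners at (305,142), (475,175), (440,348) and (273,315). The tray crop shows rim corners at (54,146), (443,70), (508,388) and (118,467). The pocket's top band runs from about (250,455) to (455,415).

```bash
cat > fit.py <<'E'
from h import *
from scipy.optimize import least_squares
c=robot.camera("top")
def unc(p,x0,y0,k): return (np.array(p,float)+.5)/k-.5+[x0,y0]
def W(s,M):
    M=np.atleast_2d(np.array(M,float)); return np.c_[R.from_euler('z',s[2]).apply(M*[1,1,0])[:,:2]+s[:2],M[:,2]]
def fit(M,px,s0):
    r=least_squares(lambda s:(proj(c,W(s,M))-px).ravel(),s0); print(r.x.round(4),'res px',r.fun.round(1)); return r.x
print("tray"); t=fit([[.138,.085,.075],[.138,-.085,.075],[-.002,-.085,.075],[-.002,.085,.075]],unc([[54,146],[443,70],[508,388],[118,467]],390,195,5),[.47,-.3,0])
S=lambda p:unc(p,155,75,3)
print("shelf");s=fit([[-.0035,.22,.135],[-.0035,-.22,.135],[.2,.22,.15],[.2,-.22,.15]],S([[15,333],[663,467],[78,37],[727,170]]),[.6,.06,-.2])
print("midbin");b=fit([[.162,.056,.138],[.162,-.056,.138],[.047,-.056,.138],[.047,.056,.138]],S([[305,142],[475,175],[440,348],[273,315]]),[.6,.06,-.2])
# inverse rotation: bin centre in shelf frame
d=R.from_euler('z',-s[2]).apply([*(b-s)[:2],0]);print("bay in shelf",d.round(4))
print("holder top px: corners");
for p in [[232,448],[250,463],[455,427],[250,455],[455,415],[352,435]]:
    q=onz(c,*unc([p],390,195,5)[0],.128); print(p,q.round(4),"in tray",R.from_euler('z',-t[2]).apply(q-[t[0],t[1],0]).round(4))
E
python3 fit.py
python3 - <<'E'
from h import *
c=robot.camera("scene"); crop(c["img"],190,110,390,260,4,"scene_c")
E
```

```text
tray
[ 0.4598 -0.3162  0.2035] res px [-1.  -0.9  0.4 -1.1  1.   1.  -0.5  1. ]
shelf
[ 0.6009  0.0645 -0.1948] res px [-1.1  1.   1.2  1.8 -1.5 -2.   1.4 -1. ]
midbin
[ 0.5998  0.0623 -0.1792] res px [ 0.6  0.7 -0.5  0.3  0.1 -0.6 -0.1 -0.3]
bay in shelf [-0.0006 -0.0023  0.    ]
holder top px: corners
[232, 448] [ 0.4534 -0.2693  0.128 ] in tray [0.0032 0.0472 0.128 ]
[250, 463] [ 0.4476 -0.2765  0.128 ] in tray [-0.004   0.0413  0.128 ]
[455, 427] [ 0.4625 -0.3583  0.128 ] in tray [-0.0059 -0.0418  0.128 ]
[250, 455] [ 0.4507 -0.2765  0.128 ] in tray [-0.0009  0.0407  0.128 ]
[455, 415] [ 0.4673 -0.3583  0.128 ] in tray [-0.0012 -0.0428  0.128 ]
[352, 435] [ 0.459  -0.3172  0.128 ] in tray [-0.001  -0.0008  0.128 ]
```

View pics/scene_c.png

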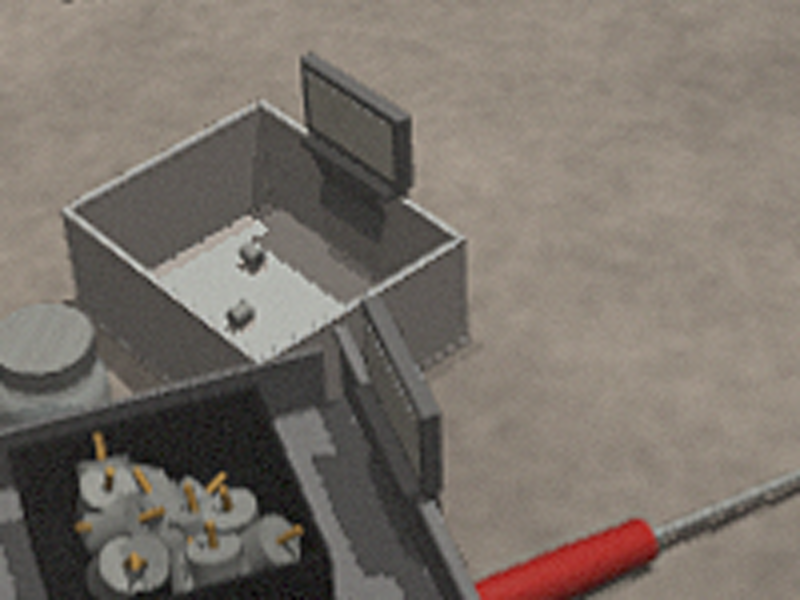

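From behind, the scene crop shows a window in the loose holder at about (350,120). I need a front view to see which way its card faces, so I'll move the arm over to the tray at height.

```bash
python3 nudge.py '-0.028 -0.028 -0.02 0
-0.028 -0.028 -0.02 0
-0.028 -0.028 -0.01 0
-0.028 -0.028 0 0
-0.028 -0.028 0 0
-0.028 -0.028 0 0
-0.028 -0.028 0 0
-0.028 -0.028 0 0
-0.028 -0.028 0 0
-0.028 -0.028 0 0
-0.028 -0.028 0 0
-0.028 -0.028 0 0
-0.028 -0.028 0 0' && python3 nudge.py '-0.0095 -0.04 0 0
-0.0095 -0.04 0 0
-0.0095 -0.04 0 0
-0.0095 -0.04 0 0
-0.0095 -0.04 0 0
-0.0095 -0.04 0 0
-0.0095 -0.04 0 0
-0.0095 -0.04 0 0
-0.0095 -0.04 0 0
-0.0095 -0.04 0 0
-0.0095 -0.04 0 0
0 0 0 0
0 0 0 0'
python3 - <<'E'
from h import *
c=robot.camera("wrist"); cv2.imwrite("pics/w1.png",c["img"][:,:,::-1]); print({k:v for k,v in c.items() if k!="img"},R.from_quat(c["attitude"]).as_matrix().round(2)); print(robot.get_obs()["q"])
E
```

```text
time: 1.33
position: [0.4198, 0.1536, 0.2703]
tool_rot: [0.138, 0.99, 0.0, 0.0]
ft_force: [-0.2, 0.5, 0.1]
grip_width: 0.0869
grip_force: 0.0
time: 2.42
position: [0.3988, -0.2987, 0.2699]
tool_rot: [0.14, 0.99, -0.0, 0.0]
ft_force: [-0.0, -0.3, -0.8]
grip_width: 0.0875
grip_force: 0.0
{'fx': 401.8182126648311, 'fy': 401.8182126648311, 'cx': 319.96470028121126, 'cy': 240.51126056372073, 'k1': -0.08898455411005028, 'xyz': array([ 0.31871352, -0.27462789,  0.43208398]), 'attitude': array([0.7901018 , 0.59334949, 0.09263493, 0.12285886])} [[ 0.28  0.91  0.29]
 [ 0.96 -0.27 -0.08]
 [ 0.    0.3  -0.95]]
[-8.65442077e-01  2.96083344e-01  1.68693422e+00  4.10547332e-04
  1.16019380e+00 -2.15655860e+00]
```

View pics/w1.png

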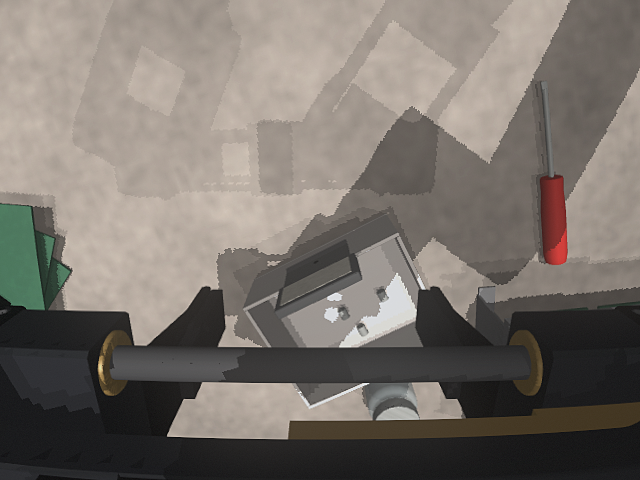

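The wrist view shows the tray at about (330,310). The holder on its front wall is at about (280–360, 240–305), seen from the robot side. I'll zoom in and compare both orientations.

Run:
```python
from h import *
c=robot.camera("wrist"); i=c["img"][:,:,::-1].copy()
a=cv2.resize(i[200:340,225:445],None,fx=3.6,fy=3.6,interpolation=cv2.INTER_CUBIC)
s=robot.camera("scene")["img"][:,:,::-1]
b1=cv2.resize(s[115:175,250:310],None,fx=6,fy=6,interpolation=cv2.INTER_CUBIC)[:,:264*1]
b1=cv2.resize(s[115:165,255:305],(264,264),interpolation=cv2.INTER_CUBIC)
b2=cv2.resize(s[180:240,265:325],(264,264),interpolation=cv2.INTER_CUBIC)
b3=cv2.resize(s[300:370,325:395],(264,264),interpolation=cv2.INTER_CUBIC)
o=np.vstack([cv2.resize(a,(533,336)),np.zeros((0,533,3),np.uint8)])
bot=np.hstack([b1,b2,b3]); out=np.zeros((600,792,3),np.uint8); out[:336,:533]=o; out[336:]=bot
cv2.imwrite("pics/cmp.png",out)
```

```text
(no output)
```

View pics/cmp.png

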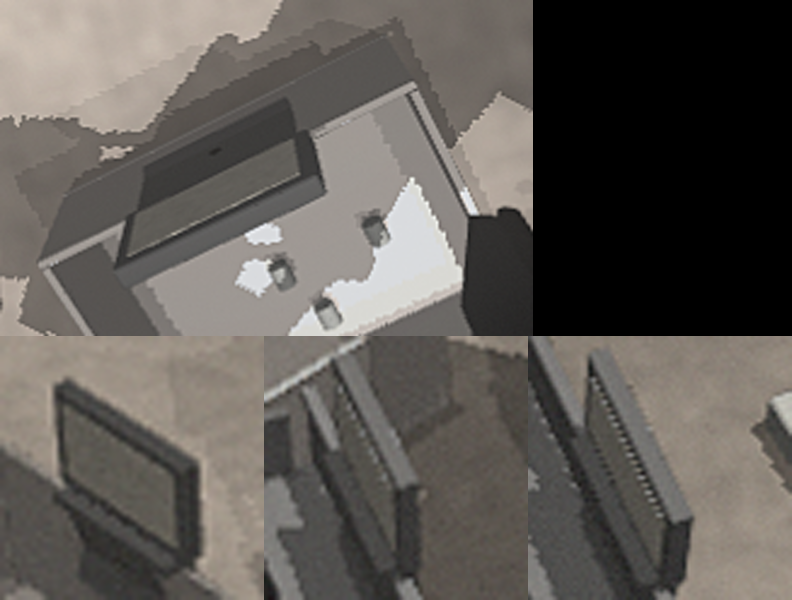

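The holder's ledge and spring jaw are on the tray side. The flush face and front jaw, with its rivet hole, face the robot. So it already hangs card to the front and needs no half turn. Next I'll turn the tool and work out the grasp offset.

```bash
python3 - <<'E'
from h import *
c=robot.camera("wrist")
T=np.array([.4598,-.3162,0]);
for p,z in[((118,268),.128),((325,190),.128),((42,264),.075),((415,85),.075)]:
    u=p[0]/2.423+225; v=p[1]/2.4+200
    q=onz(c,u,v,z); print(q.round(4),R.from_euler('z',-.2035).apply(q-T).round(4))
E
python3 nudge.py '0 0 0 0.1211
0 0 0 0.1211
0 0 0 0.1211
0 0 0 0.1211
0 0 0 0.1211
0 0 0 0.1211
0 0 0 0.1211
0 0 0 0.1211
0 0 0 0.1211
0 0 0 0
0 0 0 0'
python3 - <<'E'
from h import *
o=robot.get_obs(); M=R.from_quat(o["tool_rot"]).as_matrix(); print(M.round(3))
g=np.array([.4598,-.3162,.09])+R.from_euler('z',.2035).apply([-.0035,-.001,0]); print(g, "tool delta",M.T@(g-o["position"]))
E
```

```text
[ 0.4617 -0.3524  0.128 ] [-0.0054 -0.0358  0.128 ]
[ 0.4526 -0.2757  0.128 ] [0.0012 0.0411 0.128 ]
[ 0.4765 -0.396   0.075 ] [ 0.0002 -0.0815  0.075 ]
[ 0.4428 -0.2323  0.075 ] [0.0003 0.0857 0.075 ]
time: 3.53
position: [0.3993, -0.2951, 0.2703]
tool_rot: [0.63, 0.777, 0.0, -0.0]
ft_force: [-0.5, -0.2, -1.0]
grip_width: 0.0869
grip_force: 0.0
[[-0.207  0.978 -0.   ]
 [ 0.978  0.207  0.   ]
 [ 0.    -0.    -1.   ]]
[ 0.45657432 -0.31788671  0.09      ] tool delta [-0.03410449  0.05136178  0.18031293]
```

```bash
python3 nudge.py '-0.0165 0.0257 0 0
-0.0165 0.0257 0 0
0 0 0.035 0
0 0 0.035 0
0 0 0.035 0
0 0 0.035 0
0 0 0.02 0
0 0 0.015 0
0 0 0.005 0
0 0 0 0
0 0 0 0'; python3 nudge.py '0 0 0 0
0 0 0 0
0 0 0 0
0 0 0 0
0 0 0 0
0 0 0 0
0 0 0 0
0 0 0 0
0 0 0 0
0 0 0 0' 0 15
```

```text
time: 4.45
position: [0.4565, -0.3185, 0.0906]
tool_rot: [0.631, 0.776, -0.0, 0.0]
ft_force: [-0.6, 0.6, -0.5]
grip_width: 0.0868
grip_force: 0.0
time: 5.28
position: [0.456, -0.3183, 0.09]
tool_rot: [0.632, 0.775, 0.0, -0.0]
ft_force: [-0.2, -0.3, 0.3]
grip_width: 0.0282
grip_force: 0.0
```

```bash
python3 nudge.py '0 0 0 0
0 0 0 0
0 0 0 0
0 0 0 0
0 0 0 0
0 0 0 0' 0 15; python3 nudge.py '0 0 0 0
0 0 0 0
0 0 0 0
0 0 0 0' 0 50
python3 - <<'E'
from h import *
s=robot.camera("scene");w=robot.camera("wrist")
cv2.imwrite("pics/g.png",np.hstack([cv2.resize(s["img"][90:240,190:340,::-1],(400,400),interpolation=cv2.INTER_CUBIC),cv2.resize(w["img"][200:440,200:440,::-1],(400,400),interpolation=cv2.INTER_CUBIC)]))
E
```

```text
time: 5.78
position: [0.4565, -0.3184, 0.0901]
tool_rot: [0.632, 0.775, 0.0, 0.0]
ft_force: [1.2, -0.1, -1.1]
grip_width: 0.0088
grip_force: 15.0
time: 6.12
position: [0.4564, -0.3184, 0.0902]
tool_rot: [0.632, 0.775, 0.0, 0.0]
ft_force: [3.2, 1.3, -1.5]
grip_width: 0.0087
grip_force: 50.0
```

View pics/g.png

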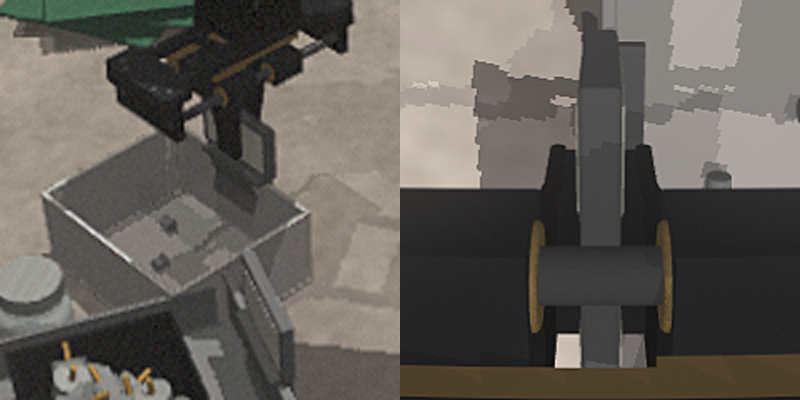

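The fingers hold the pocket squarely at 8.7 mm and 50 N. Now I'll pull straight up.

```bash
python3 nudge.py '0 0 -0.005 0
0 0 -0.01 0
0 0 -0.01 0
0 0 -0.015 0
0 0 -0.02 0
0 0 -0.03 0
0 0 -0.03 0
0 0 -0.03 0
0 0 -0.02 0
0 0 0 0
0 0 0 0'
python3 - <<'E'
from h import *
o=robot.get_obs(); M=R.from_quat(o["tool_rot"]).as_matrix(); print(M.round(3))
t,w=robot.camera("top"),robot.camera("wrist")
cv2.imwrite("pics/lift.png",t["img"][:,:,::-1])
E
```

```text
time: 7.13
position: [0.4556, -0.3188, 0.262]
tool_rot: [0.632, 0.775, -0.001, 0.001]
ft_force: [-0.8, 0.1, -0.9]
grip_width: 0.0085
grip_force: 50.0
[[-0.202  0.979  0.001]
 [ 0.979  0.202 -0.003]
 [-0.003  0.    -1.   ]]
```

```bash
cat > rect.py <<'E'
from h import *
t=robot.camera("top"); S=np.array([.6005,.0640,-.190]); k=1.6
out=[]
for z in(.135,.188,.138):
    xs=np.arange(.08,-.03,-.001/k); ys=np.arange(.235,-.235,-.001/k)
    X,Y=np.meshgrid(xs,ys,indexing='ij'); P=R.from_euler('z',S[2]).apply(np.c_[X.ravel(),Y.ravel(),0*X.ravel()])+[S[0],S[1],z]
    m=proj(t,P).reshape(*X.shape,2).astype(np.float32)
    r=cv2.remap(t["img"][:,:,::-1],m[...,0],m[...,1],cv2.INTER_CUBIC); out+=[r,np.full((8,r.shape[1],3),255,np.uint8)]
    if z==.135:
        g=r.mean(2)
        for y0 in(.075,.05,.025,0,-.025,-.045,-.19):
            j=int((.235-y0)*1000*k); p=g[:,j-10:j+10].mean(1); print(y0,[(round(xs[i]*1000),int(p[i])) for i in range(100,172,4)])
o=np.vstack(out); print(o.shape); cv2.imwrite("pics/rect.png",o)
E
python3 rect.py
```

```text
0.075 [(17, 127), (15, 118), (12, 65), (10, 67), (7, 64), (5, 96), (2, 128), (0, 106), (-3, 59), (-5, 107), (-8, 104), (-10, 103), (-13, 103), (-15, 101), (-18, 99), (-20, 99), (-23, 120), (-25, 129)]
0.05 [(17, 127), (15, 115), (12, 75), (10, 65), (7, 67), (5, 95), (2, 126), (0, 109), (-3, 55), (-5, 100), (-8, 95), (-10, 96), (-13, 98), (-15, 99), (-18, 101), (-20, 99), (-23, 110), (-25, 124)]
0.025 [(17, 126), (15, 115), (12, 65), (10, 67), (7, 65), (5, 90), (2, 126), (0, 112), (-3, 56), (-5, 109), (-8, 106), (-10, 103), (-13, 102), (-15, 99), (-18, 97), (-20, 98), (-23, 115), (-25, 115)]
0 [(17, 129), (15, 129), (12, 80), (10, 69), (7, 67), (5, 89), (2, 128), (0, 116), (-3, 59), (-5, 98), (-8, 97), (-10, 96), (-13, 96), (-15, 95), (-18, 93), (-20, 93), (-23, 103), (-25, 118)]
-0.025 [(17, 131), (15, 118), (12, 68), (10, 69), (7, 68), (5, 89), (2, 132), (0, 123), (-3, 54), (-5, 97), (-8, 95), (-10, 92), (-13, 88), (-15, 86), (-18, 86), (-20, 86), (-23, 95), (-25, 114)]
-0.045 [(17, 128), (15, 125), (12, 76), (10, 69), (7, 65), (5, 89), (2, 133), (0, 120), (-3, 56), (-5, 95), (-8, 97), (-10, 93), (-13, 92), (-15, 88), (-18, 88), (-20, 86), (-23, 89), (-25, 109)]
-0.19 [(17, 128), (15, 130), (12, 101), (10, 62), (7, 67), (5, 74), (2, 123), (0, 138), (-3, 84), (-5, 28), (-8, 38), (-10, 38), (-13, 39), (-15, 40), (-18, 39), (-20, 39), (-23, 43), (-25, 59)]
(552, 752, 3)
```

View pics/rect.png

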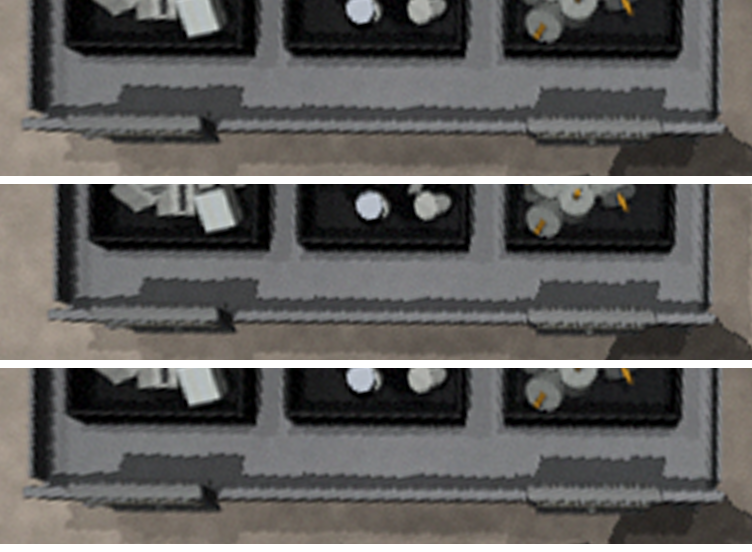

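The rectified view shows the lip band at shelf x from −1.5 to +5 mm (centre +1.75 mm), parallel to the assumed yaw. The middle bin is at panel columns 285–467, so its centre is within 1 mm of y=0. Now I'll turn and carry the holder over the bay.

```bash
python3 nudge.py '0 0 0 0.0989
0 0 0 0.0989
0 0 0 0.0989
0 0 0 0.0989
0.02 0.0034 0 0
0.0347 0.0058 0 0
0.0347 0.0058 0 0
0.0347 0.0058 0 0
0.0347 0.0058 0 0
0.0347 0.0058 0 0
0.0347 0.0058 0 0
0.0347 0.0058 0 0
0.0347 0.0058 0 0
0.0347 0.0058 0 0
0.0347 0.0058 0 0
0.025 0.0042 0 0
0.01 0.0017 0 0
0 0 0 0
0 0 0 0'
python3 - <<'E'
from h import *
o=robot.get_obs(); M=R.from_quat(o["tool_rot"]).as_matrix(); print(M.round(3), o["ft_force"])
print(M.T@(np.array([.5986,.0634,.1502])-o["position"]))
E
```

```text
time: 8.87
position: [0.5981, 0.0629, 0.2587]
tool_rot: [0.771, 0.636, -0.002, -0.001]
ft_force: [0.6, 0.4, -0.3]
grip_width: 0.0085
grip_force: 50.0
[[ 0.19   0.982 -0.003]
 [ 0.982 -0.19  -0.001]
 [-0.002 -0.003 -1.   ]] [ 0.58549759  0.36504348 -0.29418952]
[0.00073008 0.00076515 0.10848836]
```

```bash
python3 nudge.py '0.0007 0.0008 0.02 0
0 0 0.02 0
0 0 0.015 0
0 0 0.008 0
0 0 0 0
0 0 0 0'
python3 - <<'E'
from h import *
w=robot.camera("wrist"); cv2.imwrite("pics/pre_full.png",w["img"][:,:,::-1])
crop(w["img"],210,120,430,300,3.6,"pre")
o=robot.get_obs();print(o["position"],w["xyz"])
S=np.array([.6024,.0647,.135]); 
print(proj(w,S+R.from_euler('z',-.192).apply([[a,y,0] for y in(.06,.09,0.2) for a in(-.0035,.0035)])).round(1))
E
```

```text
time: 9.37
position: [0.5997, 0.0626, 0.197]
tool_rot: [0.772, 0.635, -0.0, -0.0]
ft_force: [1.0, 0.7, -0.5]
grip_width: 0.0088
grip_force: 50.0
[0.60041877 0.06280422 0.19778549] [0.61675946 0.14574537 0.35919478]
[[ 316.5  155.4]
 [ 329.2  155.4]
 [ 316.2   98.7]
 [ 329.4   98.6]
 [ 315.2 -129.5]
 [ 329.6 -129.5]]
```

View pics/pre.png

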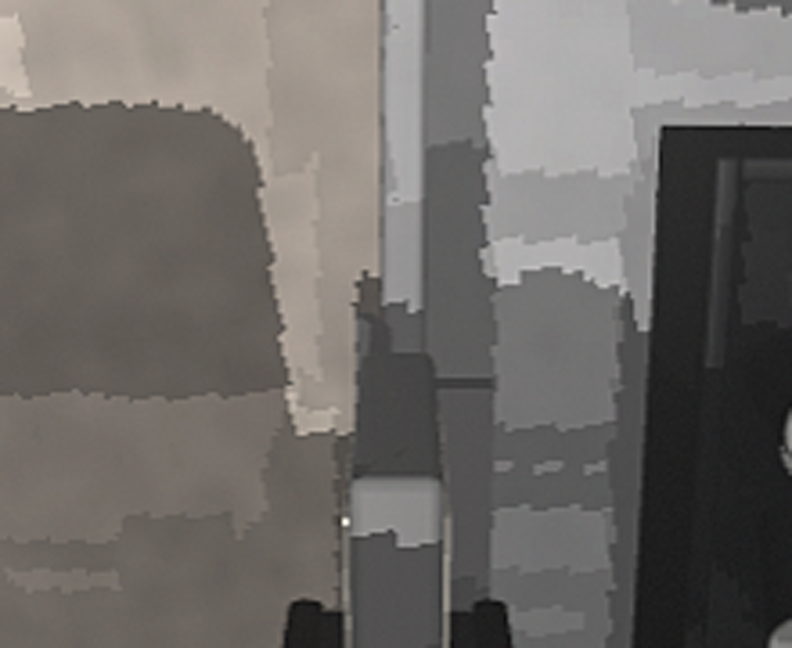

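Run:
```python
from h import *
w=robot.camera("wrist"); o=robot.get_obs(); T=o["position"]; M=R.from_quat(o["tool_rot"]).as_matrix()
print(T, M.round(4).tolist())
off=R.from_matrix(M).apply  # tool x=+y_bay, tool y=+x_bay
for yy in(.04,.042): print(proj(w,T+off([[yy,-.0045,-.0378],[yy,.0045,-.0378],[0.02,-.0045,-.0378],[0.02,.0045,-.0378]])).round(1))
print("pocket px",210+352/3.6,210+441/3.6,"end row",120+475/3.6)
d=onz(w,210+402/3.6,120+250/3.6,.135)-T; print("lip centre in tool",(M.T@d).round(4)); d=onz(w,210+402/3.6,120+50/3.6,.135)-T; print((M.T@d).round(4))
d=onz(w,210+396.5/3.6,120+475/3.6,T[2]+.0378)-T; print("pocket end centre in tool",(M.T@d).round(4))
d=onz(w,210+396.5/3.6,120+640/3.6,T[2]+.0378)-T; print("pocket further in tool",(M.T@d).round(4))
print("bay in tool",(M.T@(np.array([.6024,.0647,.135])-T)).round(4))
```

```text
[0.60070431 0.06305705 0.19821714] [[0.1922, 0.9813, 0.002], [0.9813, -0.1922, -0.0003], [0.0001, 0.0021, -1.0]]
[[305.3 255.3]
 [332.8 255.3]
 [306.  310.1]
 [332.2 310. ]]
[[305.2 249.5]
 [332.8 249.5]
 [306.  310.1]
 [332.2 310. ]]
pocket px 307.77777777777777 332.5 end row 251.94444444444443
lip centre in tool [0.0432 0.0012 0.0632]
[0.0739 0.0012 0.0632]
pocket end centre in tool [ 0.0412  0.0004 -0.0378]
pocket further in tool [ 0.0247  0.0003 -0.0378]
bay in tool [0.0019 0.0012 0.0632]
```

```bash
python3 nudge.py '0.0007 -0.0025 0 0
0 0 0 0
0 0 0 0'
cat > chk.py <<'E'
from h import *
w=robot.camera("wrist"); g=w["img"].mean(2)
ps=[];ts=[]
for _ in range(5):
    o=robot.get_obs(); ts.append(o["position"]); w=robot.camera("wrist"); ps.append(w["img"].mean(2))
g=np.mean(ps,0); T=np.mean(ts,0); M=R.from_quat(o["tool_rot"]).as_matrix()
print(T,o["ft_force"],np.std(ts,0),o["tool_rot"])
print("lip row", [(u,int(g[155:180,u].mean())) for u in range(308,336)])
print("pocket row", [(u,int(g[256:268,u].mean())) for u in range(300,340)])
E
python3 chk.py
```

```text
time: 9.72
position: [0.5978, 0.0651, 0.1979]
tool_rot: [0.772, 0.636, 0.0, 0.0]
ft_force: [0.3, -0.1, -1.5]
grip_width: 0.0086
grip_force: 50.0
[0.59774963 0.0651421  0.19748137] [ 0.71851541  0.35867858 -1.26667952] [2.60733325e-05 2.54742260e-05 1.74338583e-04] [7.71729211e-01 6.35951261e-01 8.56622695e-05 1.07395554e-04]
lip row [(308, 151), (309, 151), (310, 152), (311, 152), (312, 152), (313, 152), (314, 152), (315, 153), (316, 153), (317, 154), (318, 156), (319, 137), (320, 133), (321, 150), (322, 162), (323, 167), (324, 166), (325, 167), (326, 166), (327, 165), (328, 165), (329, 167), (330, 157), (331, 137), (332, 105), (333, 93), (334, 100), (335, 100)]
pocket row [(300, 97), (301, 97), (302, 97), (303, 97), (304, 88), (305, 127), (306, 116), (307, 105), (308, 126), (309, 131), (310, 138), (311, 141), (312, 140), (313, 140), (314, 140), (315, 140), (316, 139), (317, 139), (318, 139), (319, 139), (320, 139), (321, 139), (322, 139), (323, 138), (324, 138), (325, 137), (326, 137), (327, 137), (328, 137), (329, 134), (330, 124), (331, 114), (332, 95), (333, 98), (334, 105), (335, 90), (336, 80), (337, 82), (338, 82), (339, 82)]
```

The slot and the lip agree to within about 0.6 mm. I'll descend in stages and watch the force.

```bash
python3 nudge.py '0 0 0.006 0
0 0 0.006 0
0 0 0.005 0
0 0 0 0'; python3 nudge.py '0 0 0.003 0
0 0 0.003 0
0 0 0 0'
```

```text
time: 10.35
position: [0.5972, 0.065, 0.1786]
tool_rot: [0.772, 0.636, -0.001, -0.001]
ft_force: [0.8, -0.5, 0.2]
grip_width: 0.0084
grip_force: 50.0
time: 10.6
position: [0.5982, 0.0649, 0.1738]
tool_rot: [0.772, 0.636, 0.0, 0.0]
ft_force: [2.0, -0.8, -1.0]
grip_width: 0.0089
grip_force: 50.0
```

```bash
for i in 1 ; do python3 nudge.py '0 0 0.0025 0
0 0 0.0025 0
0 0 0 0'; done; python3 nudge.py '0 0 0.0025 0
0 0 0.0025 0
0 0 0 0'
```

```text
time: 10.85
position: [0.5982, 0.0651, 0.1697]
tool_rot: [0.772, 0.636, 0.001, 0.001]
ft_force: [0.2, 0.3, 1.9]
grip_width: 0.0085
grip_force: 50.0
time: 11.1
position: [0.5983, 0.0651, 0.1649]
tool_rot: [0.772, 0.636, 0.001, 0.001]
ft_force: [0.5, -0.4, 4.3]
grip_width: 0.0084
grip_force: 50.0
```

```bash
python3 nudge.py '0 0 0.0025 0
0 0 0.0025 0
0 0 0 0';python3 nudge.py '0 0 0.002 0
0 0 0.002 0
0 0 0 0'
```

```text
time: 11.35
position: [0.5983, 0.065, 0.159]
tool_rot: [0.772, 0.636, 0.001, 0.001]
ft_force: [1.8, -0.3, 1.0]
grip_width: 0.0085
grip_force: 50.0
time: 11.6
position: [0.5978, 0.0648, 0.1544]
tool_rot: [0.772, 0.636, -0.0, 0.0]
ft_force: [1.7, -0.1, -0.7]
grip_width: 0.0088
grip_force: 50.0
```

```bash
python3 nudge.py '0 0 0.0015 0
0 0 0.0015 0
0 0 0 0';python3 nudge.py '0 0 0.001 0
0 0 0.001 0
0 0 0 0'
```

```text
time: 11.85
position: [0.5978, 0.0649, 0.1517]
tool_rot: [0.772, 0.636, 0.0, 0.0]
ft_force: [3.1, -0.6, -1.0]
grip_width: 0.009
grip_force: 50.0
time: 12.1
position: [0.5978, 0.065, 0.1501]
tool_rot: [0.772, 0.636, 0.0, 0.0]
ft_force: [3.3, -0.5, -1.1]
grip_width: 0.0084
grip_force: 50.0
```

```bash
python3 nudge.py '0 0 0.001 0
0 0 0 0';python3 nudge.py '0 0 0.001 0
0 0 0 0'; python3 nudge.py '0 0 0.001 0
0 0 0 0'
```

```text
time: 12.27
position: [0.5979, 0.065, 0.1501]
tool_rot: [0.772, 0.636, 0.0, 0.0]
ft_force: [1.7, -1.2, 4.0]
grip_width: 0.0086
grip_force: 50.0
time: 12.43
position: [0.5979, 0.065, 0.15]
tool_rot: [0.772, 0.636, 0.0, 0.0]
ft_force: [-0.0, -0.3, 9.8]
grip_width: 0.0084
grip_force: 50.0
time: 12.6
position: [0.5979, 0.0649, 0.15]
tool_rot: [0.772, 0.636, 0.0, 0.001]
ft_force: [-2.0, -0.4, 14.3]
grip_width: 0.0086
grip_force: 50.0
```

It stopped dead at z = 0.150, as predicted for home. I'll add a little more press, then check for slip numerically.

```bash
python3 nudge.py '0 0 0.001 0
0 0 0.001 0
0 0 0 0
0 0 0 0
0 0 0 0
0 0 0 0'
python3 - <<'E'
from h import *
a=cv2.imread("pics/pre_full.png").mean(2); b=robot.camera("wrist")["img"].mean(2)
for n,g in(("pre",a),("now",b)):
    print(n,[(v,int(g[v,312:328].mean())) for v in range(236,262,2)],[(u,int(g[256:268,u].mean())) for u in range(303,336,2)])
o=robot.get_obs(); print(o["ft_force"],o["position"],o["grip_force"])
E
```

```text
time: 13.1
position: [0.5979, 0.0649, 0.15]
tool_rot: [0.772, 0.636, 0.001, 0.001]
ft_force: [-4.1, 0.4, 24.5]
grip_width: 0.0084
grip_force: 50.0
pre [(236, 70), (238, 70), (240, 70), (242, 70), (244, 70), (246, 69), (248, 69), (250, 69), (252, 85), (254, 125), (256, 133), (258, 139), (260, 139)] [(303, 85), (305, 116), (307, 106), (309, 131), (311, 141), (313, 141), (315, 141), (317, 138), (319, 137), (321, 138), (323, 138), (325, 137), (327, 136), (329, 134), (331, 114), (333, 98), (335, 89)]
now [(236, 67), (238, 67), (240, 67), (242, 67), (244, 67), (246, 68), (248, 67), (250, 67), (252, 80), (254, 121), (256, 129), (258, 135), (260, 134)] [(303, 78), (305, 92), (307, 104), (309, 127), (311, 137), (313, 136), (315, 136), (317, 135), (319, 134), (321, 134), (323, 133), (325, 133), (327, 132), (329, 130), (331, 111), (333, 95), (335, 87)]
[-4.2912812  -0.18497026 24.56736359] [0.5979036  0.06495366 0.14997551] 50.00615073367953
```

The holder hasn't slipped in the grip. It sits home at z = 0.150 under a 24.5 N press with 50 N of grip, so I'm handing in.

```bash
python3 -c "
from rig import robot
print(robot.hand_in())"
```

```text
the job is handed in; nothing more can be done
None
```

The label holder is on the shelf lip in front of the middle bin, card to the front. By the force and height readings it is fully home, still gripped at 50 N and pressed down with about 24 N, and the job is handed in; no verdict came back.

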